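# Index the pit turntable towards the charger

## Task

The model car is clamped on a pit stand whose turntable is locked by a sprung plunger with an orange knob. Lift the plunger clear, turn the car so that its green nose swings round to the side where the red charger lies, and feel for the hidden index notch on that side: leave the plunger dropped fully home in it, so that the turntable is locked again. Leave the other things on the bench alone.

Things in the scene. Friction and masses are not known exactly. Their poses are not given: they have to be found in the camera images.
- stand: fixed grey round pit stand, 300 mm across; origin on the bench surface, on the turntable's vertical axis. Its -x side holds the notch in which the plunger stands at the start. One more notch on each side of that, in a block clamped anywhere between 0.87 and 1.40 rad either way (different on the two sides), is hidden under the disc; there are no others
- turntable (a joint): angle (rad) of the aluminium disc (304 mm across, top 60 mm above the bench) carrying the car; 0 at the start notch, knob on the stand's -x side, nose on its +x side; grows counter-clockwise seen from above (nose towards the stand's +y), stops at -1.7 and 1.7. It drags with a few N at the knob and stays where it is left
- plunger (a joint): lift (m) of the plunger: 0 home in a notch, about 0.0095 riding on the flat ring between notches, clear of the notch above 0.011, 0.022 upper stop. A spring pushes it down, about 7 N when home, 12 N at the upper stop. Its tip is round (10 mm pin, 13 mm notch): riding on the ring it drops by itself into a notch it passes slowly, and then blocks the turntable
- knob (a point): centre of the upright orange cylindrical knob, 36 mm across, 40 mm tall; 125 mm above the bench when home; rises with the plunger, carried by the turntable 130 mm from its axis, does not spin. Under it a dark sleeve 34 mm across, its top 12 mm below the knob when home. The car (up to 124 mm above the bench) keeps 60 mm or more from the knob
- nose (a point): middle of the front face of the car's green nose bumper, on the turntable 174 mm from its axis, opposite the knob, 82 mm above the bench; the car is fixed to the turntable
- charger: red battery charger with a green screen, 150 x 110 x 60 mm, lying to the left or the right of the stand; origin at the centre of its underside. Its side of the stand (sign of y in the stand's frame) tells which way to turn. Stays in place
- case: black case with an orange band, 150 x 110 x 65 mm, on the other side of the stand; origin under its centre; bystander
- tyre_a: black tyre on a yellow rim lying flat, 64 mm across, 28 mm high; bystander
- tyre_b: a second such tyre; bystander
- flask: dark flask with a red cap, 68 mm across, 200 mm high; origin under its centre; bystander
- tin: amber jar, 60 mm across, 80 mm high; origin under its centre; bystander
- driver: blue-handled screwdriver, 180 mm long, lying on the bench; bystander
- spares: small cardboard box, 70 x 50 x 40 mm; origin under its centre; bystander
Not all that is in view belongs to the job. Of the things like the charger, leave any that is blue; of the rest the larger one is meant.

How it is judged:
On the way, in this order (a step that is already met when the one before it is completed fails the run):
1. the plunger is lifted clear of the start notch, the turntable not yet turned (value of joint plunger above 0.0105 m and value of joint turntable between -0.15 and 0.15 rad), for 0.1 s.
2. the turntable is turned out of the start notch, the nose towards the charger's side (((y of charger in the frame of stand above 0 m and value of joint turntable above 0.4 rad) or (not (y of charger in the frame of stand above 0 m) and value of joint turntable below -0.4 rad))), for 0.1 s.
At the end, for the whole second after the job is handed in: The turntable is at rest 0.82 to 1.48 rad from the start notch, the car's nose turned to the charger's side of the stand, and the plunger is fully home in the notch there (lift under 3 mm) (value of joint plunger below 0.003 m and ((y of charger in the frame of stand above 0 m and value of joint turntable above 0.82 rad) or (not (y of charger in the frame of stand above 0 m) and value of joint turntable below -0.82 rad)) and value of joint turntable between -1.48 and 1.48 rad and velocity of joint turntable between -0.05 and 0.05 rad/s); the robot touches nothing.
It fails at once if a bystander (charger, case, tyre_a, tyre_b, flask, tin, driver, spares) is shifted by more than 20 mm (distance of any of charger, case, tyre_a, tyre_b, flask, tin, driver, spares from where it was at the start of the episode above 0.02 m).
It also fails if it takes over 42 s, if anything falls off the work surface, if the arm or the gripper's body presses on something with over 40 N, if the wrist force passes 120 N, or if a joint passes its speed limit or range.

## Robot

A 7-joint arm with a two-finger parallel gripper is mounted at the origin on the work surface. World frame = base frame: x ahead of the robot, y to its left, z up, the work surface at z = 0. Lengths are in m, angles in rad, forces in N, time in s.
With the tool pointing down it reaches from about 0.425 to 0.875 m from the base axis. Payload 4.7 kg.
Tool frame: the origin (TCP) lies midway between the tips of the shut fingers; the grasp point (between the pads) lies 19 mm behind it; z points along the fingers, y is the direction in which the jaws open and shut (so a half turn about z gives the same grasp; the last joint's range is limited). The gripper opens to 87 mm and grips with 3 to 60 N. Pads are 19 mm wide; open, the fingers measure 117 mm over their backs; the gripper's body (75 mm by 190 mm) begins 51 mm behind the grasp point.
Start: joints at [1.312, 0.321, -0.07, 1.45, 0.023, 1.371, -0.057], TCP at [0.175, -0.626, 0.223] pointing down, gripper open.
Joint ranges: [-2.86, 2.86], [-0.3, 2.09], [-1.38, 1.24], [0.06, 2.45], [-1.56, 4.7], [0.09, 2.05], [-2.69, 2.69]. Speed limits (rad/s): [2.57, 2.57, 3.14, 3.14, 3.14, 3.14, 3.14].

## Interface

Orientations are given as a rotation vector (axis times angle).
In Python, from bench import ctrl, optics gives the robot as it stands. The module is installed in compiled form; this text tells all that it offers.
- The arm moves only by the tool step_arm, never from a script. Its argument "deltas" is a list of rows, each a list of 7 numbers: the turn, a rotation vector about the tool's x, y, z in degrees, then the shift along the tool's x, y, z in mm, then the finger opening in mm, from 0 to 87. A call has exactly 8 rows; each row is the pose to reach, as a shift and turn from the pose commanded when the call began, along the tool's axes at that moment; what a row does not reach only later rows make up. A row lasts 1/8 s, in which the tool goes at most 62.5 mm and 10.7 degrees, less where a joint would pass 70% of its speed; a pose out of reach is approached as far as the arm can. A call with a gripper value outside its range is refused whole. The fingers move at their own pace and stop on an object; "newtons" is the grip in N (left out, the last holds). Time passes only in rows, so rows that repeat a pose let the fingers close, or fill a call up. It gives the time, the measured TCP pose, the force and the opening at its end, in the units of the state.
- ctrl.get_state(): the state, without advancing time (a new reading comes with each control period).
- optics.get_image(name): name is "scene" or "top" or "wrist"; returns the picture (420x560x3 uint8, red, green, blue); there is no depth.
- optics.get_calibration(name): a dict with "K" (3x3 intrinsics, pixels), "R" (3x3) and "t" (3): a world point X has camera coordinates R X + t. Camera axes: x right, y down, z forward; pixel columns grow to the right and rows downward; lengths in m; the calibration is good to about 2 mm. A picture is of the moment at which its call begins: read the wrist's pose just before it. get_calibration takes no time and is no camera call; for the wrist camera it gives the pose at the moment of the call.
- ctrl.close_job(): hands the job in, once; it reports no verdict.
The state is a dict: "time": time; "joint_positions": joint angles; "qd": joint speeds; "joint_torque": joint torques, N m; "position": TCP position; "tool_rot": TCP orientation; "ft_force": force on the tool from outside, world axes, zero at the start; "torque": the same for the moment, N m; "grip_width": opening from 0.0 (shut) to 1.0 (fully open).
Only numpy, scipy, OpenCV 4.12 (cv2) and the standard library are available. Lean on these libraries where they do the work, as an engineer would, in place of code of your own. Each camera call takes 0.05 s, during which the arm holds its last target.

## Working session

There is one attempt and no reset: what is moved stays moved. The work goes in short steps, Python scripts to look and compute and a tool call to move; the robot and the scene stay as the last step left them, time stands still between calls to the robot, and variables do not carry over. Pictures are saved under pics/ and viewed, and the job is handed in when it is done.

Besides the shell and the picture viewer there is one more tool, called after ">>>" as name(argument=value, ...) on one line, values as JSON. step_arm: Moves the arm, as the interface text tells. Its arguments: {"type":"object","properties":{"deltas":{"type":"array"},"newtons":{"type":"number"}},"required":["deltas"]}

```bash
mkdir -p pics; python3 - <<'E'
from bench import ctrl, optics
import cv2
print(ctrl.get_state())
for n in ("scene","top"):
    im=optics.get_image(n); cv2.imwrite(f"pics/{n}0.png",im[:,:,::-1]); c=optics.get_calibration(n); print(n,c)
E
```

```text
{'time': 0.0, 'joint_positions': array([ 1.31209021,  0.32182958, -0.07005879,  1.45164843,  0.02260145,
        1.37078492, -0.05695279]), 'qd': array([ 1.11247635e-03,  5.39384039e-05, -1.54613505e-04,  1.86648085e-03,
        5.83036074e-04,  2.18529903e-04,  1.73847991e-03]), 'joint_torque': array([-4.01010084e-04, -4.91291678e+01, -4.04357566e-01, -3.12533784e+01,
       -6.40283804e-02,  4.34727164e-02,  1.67546686e-04]), 'position': array([ 0.17492395, -0.62546218,  0.22147036]), 'tool_rot': array([-3.11059026e+00, -4.26870493e-01,  5.66390217e-04]), 'ft_force': array([-0.61648018, -0.28197256,  0.04954792]), 'torque': array([0.01637882, 0.04661361, 0.03332015]), 'grip_width': 1.0029305340107366}
scene {'K': array([[422.53136653,   0.        , 280.03439738],
       [  0.        , 422.53136653, 211.17706941],
       [  0.        ,   0.        ,   1.        ]]), 'R': array([[ 0.16434598,  0.98637122,  0.00788738],
       [ 0.85529602, -0.13851422, -0.49928202],
       [-0.4913849 ,  0.08880103, -0.86640363]]), 't': array([-0.07581212, -0.39747208,  1.61015279])}
top {'K': array([[489.47552172,   0.        , 278.31065428],
       [  0.        , 489.47552172, 213.24083437],
       [  0.        ,   0.        ,   1.        ]]), 'R': array([[-9.41888043e-05, -9.99998986e-01,  1.42130004e-03],
       [-9.89467732e-01, -1.12541578e-04, -1.44753564e-01],
       [ 1.44753577e-01, -1.41996469e-03, -9.89466718e-01]]), 't': array([0.00216404, 0.51206481, 1.30533081])}
```

View pics/scene0.png

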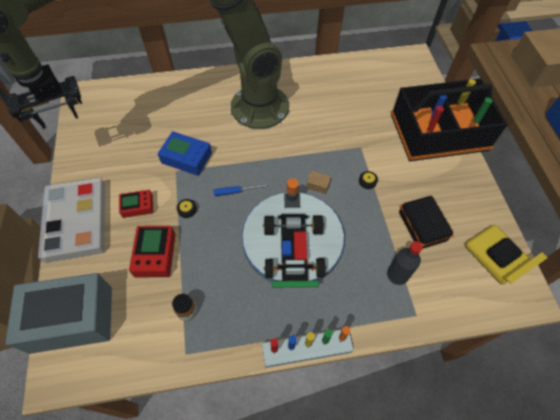

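View pics/top0.png

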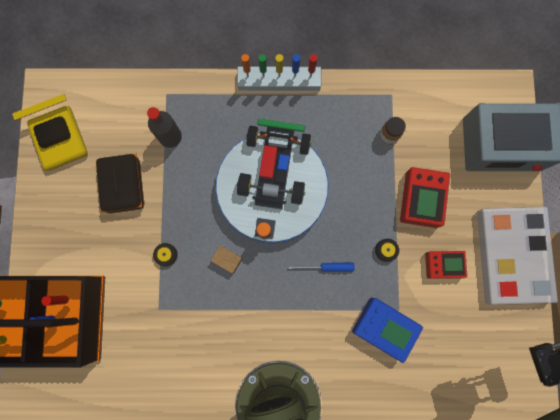

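The scene image shows the knob at about (293,187). The top image shows the knob at about (264,229), the nose bar at about (281,125), the large red charger at about (427,197) and the blue one at (388,330). World y runs to the left in the top image, so the charger is on the −y side. Next I'll take enlarged crops.

```bash
python3 - <<'E'
import cv2
a=cv2.imread("pics/top0.png")[110:280,190:340]; cv2.imwrite("pics/tc.png",cv2.resize(a,None,fx=3.5,fy=3.5,interpolation=cv2.INTER_CUBIC))
a=cv2.imread("pics/scene0.png")[160:300,225:365]; cv2.imwrite("pics/sc.png",cv2.resize(a,None,fx=4,fy=4,interpolation=cv2.INTER_CUBIC))
E
```

```text
(no output)
```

View pics/tc.png

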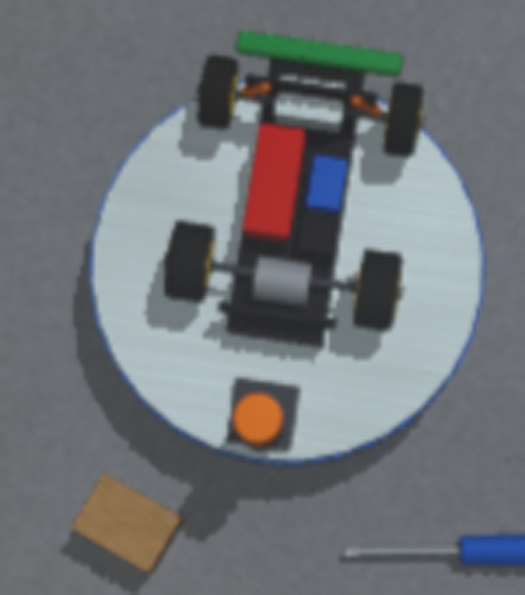

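View pics/sc.png

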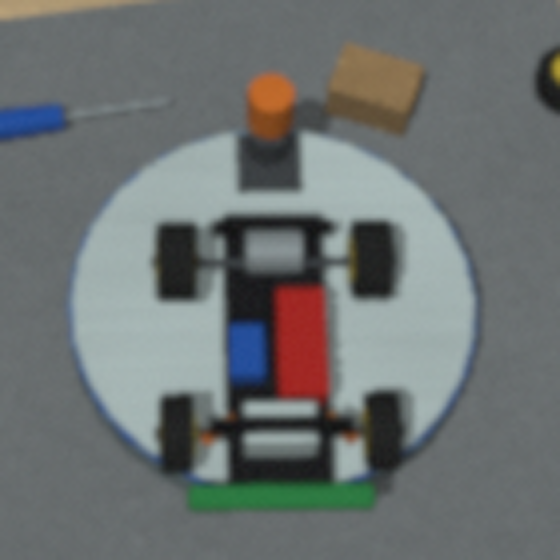

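```bash
cat > h.py <<'E'
import numpy as np
C={'scene':dict(K=np.array([[422.53136653,0,280.03439738],[0,422.53136653,211.17706941],[0,0,1]]),R=np.array([[0.16434598,0.98637122,0.00788738],[0.85529602,-0.13851422,-0.49928202],[-0.4913849,0.08880103,-0.86640363]]),t=np.array([-0.07581212,-0.39747208,1.61015279])),
'top':dict(K=np.array([[489.47552172,0,278.31065428],[0,489.47552172,213.24083437],[0,0,1]]),R=np.array([[-9.41888043e-05,-9.99998986e-01,1.42130004e-03],[-9.89467732e-01,-1.12541578e-04,-1.44753564e-01],[1.44753577e-01,-1.41996469e-03,-9.89466718e-01]]),t=np.array([0.00216404,0.51206481,1.30533081]))}
def unproj(n,u,v,z):
    c=C[n] if isinstance(n,str) else n
    d=c['R'].T@np.linalg.solve(c['K'],[u,v,1]); o=-c['R'].T@c['t']
    return o+d*(z-o[2])/d[2]
E
python3 - <<'E'
from h import *
f=lambda x,y:(190+x/3.5,110+y/3.5)
g=lambda x,y:(225+x/4,160+y/4)
print("knob",unproj('top',*f(258,418),.145),unproj('scene',*g(272,90),.145))
pts=[unproj('top',*f(*p),.06) for p in [(92,265),(484,265),(290,463),(150,402),(425,402),(140,135)]]
from scipy.optimize import least_squares
P=np.array(pts)[:,:2]; r=least_squares(lambda c:np.hypot(*(P-c[:2]).T)-c[2],[.55,0,.15]);print(r.x,r.fun)
P=np.array([unproj('scene',*g(*p),.06) for p in [(70,310),(477,310),(140,180),(410,180),(100,405),(450,405)]])[:,:2]; r=least_squares(lambda c:np.hypot(*(P-c[:2]).T)-c[2],[.55,0,.15]);print(r.x,r.fun)
print("nose",unproj('top',*f(322,45),.09),unproj('scene',*g(282,485),.09))
print("charger",unproj('top',427,190,.06),"spares",unproj('top',*f(128,522),.04),'corners',[unproj('top',*f(*p),.04).round(3) for p in[(103,476),(181,520),(150,571),(73,522)]])
for n,p,z in [('tyreA',(387,250),.028),('tyreB',(165,255),.028),('case',(120,183),.065),('flask',(153,112),.2),('tin',(396,125),.08)]: print(n,unproj('top',*p,z).round(3))
E
```

```text
knob [0.45526399 0.03893794 0.145     ] [0.45538441 0.03915514 0.145     ]
[0.58624484 0.01897715 0.15308513] [-0.00128342 -0.00042285  0.00289397 -0.00146884 -0.00118234  0.00146347]
[0.5901716  0.01938707 0.15189057] [ 0.00145869  0.00022258 -0.00227827  0.00161964  0.00036966 -0.00139231]
nose [ 0.75163809 -0.00776652  0.09      ] [ 0.7427959  -0.00432492  0.09      ]
charger [ 0.57257745 -0.40164536  0.06      ] spares [0.38640232 0.14186997 0.04      ] corners [array([0.422, 0.162, 0.04 ]), array([0.388, 0.101, 0.04 ]), array([0.349, 0.124, 0.04 ]), array([0.386, 0.184, 0.04 ])]
tyreA [ 0.412 -0.295  0.028]
tyreB [0.398 0.311 0.028]
case [0.591 0.431 0.065]
flask [0.742 0.313 0.2  ]
tin [ 0.749 -0.319  0.08 ]
```

```bash
cat >> h.py <<'E'
from scipy.spatial.transform import Rotation as Ro
def rel(pos,rot,P,yaw):  # target P world, tool x yaw (deg), pointing down
    R0=Ro.from_rotvec(rot); d=R0.inv().apply(np.array(P)-pos)*1000
    Rt=Ro.from_euler('z',yaw,degrees=True)*Ro.from_euler('x',180,degrees=True)
    return np.degrees((R0.inv()*Rt).as_rotvec()).round(1),d.round(1)
def yaw(rot):
    x=Ro.from_rotvec(rot).apply([1,0,0]); return np.degrees(np.arctan2(x[1],x[0]))
E
python3 - <<'E'
from h import *
from bench import ctrl
s=ctrl.get_state();p,r=s['position'],s['tool_rot'];print(yaw(r))
print(rel(p,r,[.45,-.33,.22],yaw(r)+80))
E
```

```text
15.633610939675789
(array([ -0.1,  -0.1, -80. ]), array([ 344.5, -210.4,    1.9]))
```

>>> step_arm(deltas=[[0, 0, -10, 43, -26, 0, 87], [0, 0, -20, 86, -52, 0, 87], [0, 0, -30, 129, -79, 0, 87], [0, 0, -40, 172, -105, 0, 87], [0, 0, -50, 215, -131, 0, 87], [0, 0, -60, 258, -158, 0, 87], [0, 0, -70, 301, -184, 0, 87], [0, 0, -80, 344, -210, 0, 87]], newtons=40)

```text
time: 1.1
position: [0.4505, -0.3297, 0.2223]
tool_rot: [-2.103, -2.334, 0.001]
ft_force: [-0.0, -0.4, -0.1]
grip_width: 1.003
```

```bash
python3 - <<'E'
from h import *
from bench import ctrl
s=ctrl.get_state();p,r=s['position'],s['tool_rot'];print(s['time'],p,yaw(r),s['joint_positions'],s['ft_force'])
print(rel(p,r,[.4565,.039,.20],171.5))
E
```

```text
1.1 [ 0.45049439 -0.32968402  0.22227541] 95.95491057234646 [ 1.00018769  0.15374846 -0.45984253  1.66961646  0.07025297  1.33487564
  0.63251142] [-0.03109782 -0.41925612 -0.11729343]
(array([ -0. ,  -0. , -75.5]), array([366.1,  44.2,  22.2]))
```

>>> step_arm(deltas=[[0, 0, -9.4, 46, 5.5, 3, 87], [0, 0, -18.8, 92, 11, 6, 87], [0, 0, -28.2, 138, 16.5, 9, 87], [0, 0, -37.6, 184, 22, 12, 87], [0, 0, -47, 230, 27.5, 15, 87], [0, 0, -56.4, 276, 33, 18, 87], [0, 0, -66, 322, 39, 20, 87], [0, 0, -75.5, 366, 44, 22, 87]])

```text
time: 2.1
position: [0.4573, 0.039, 0.2003]
tool_rot: [0.234, 3.133, -0.001]
ft_force: [0.8, 0.4, -0.3]
grip_width: 1.001
```

```bash
python3 - <<'E'
from h import *
from bench import ctrl,optics
import cv2
s=ctrl.get_state();p,r=s['position'],s['tool_rot'];print(s['time'],p,yaw(r),s['joint_positions'],s['ft_force'])
print(rel(p,r,[.4555,.039,.109],171.5))
c=optics.get_calibration('wrist');im=optics.get_image('wrist');cv2.imwrite('pics/w1.png',im[:,:,::-1])
q=c['R']@np.array([.4555,.039,.145])+c['t'];q=c['K']@q;print(q[:2]/q[2])
np.savez('w1.npz',**c)
E
```

```text
2.1 [0.45729074 0.03900591 0.20028369] 171.4538363026827 [ 0.70292746 -0.06509364 -0.804341    1.90856875 -0.04839777  1.27862115
  1.33523801] [ 0.82760636  0.41282893 -0.31203086]
(array([-0.,  0., -0.]), array([ 1.8, -0.2, 91.3]))
[277.47863405 225.44233396]
```

View pics/w1.png

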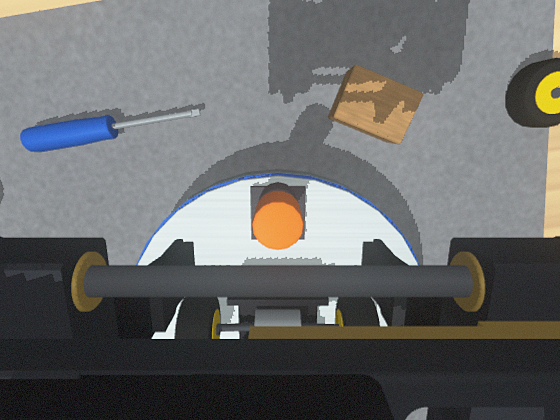

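The wrist image shows the knob top at about (278,222), against a predicted (277,225), so it agrees to within 1–2 mm. I'll descend and grip.

>>> step_arm(deltas=[[0, 0, 0, 1, 0, 30, 87], [0, 0, 0, 2, 0, 60, 87], [0, 0, 0, 2, 0, 80, 87], [0, 0, 0, 2, 0, 91, 87], [0, 0, 0, 2, 0, 91, 60], [0, 0, 0, 2, 0, 91, 30], [0, 0, 0, 2, 0, 91, 30], [0, 0, 0, 2, 0, 91, 30]], newtons=40)

```text
time: 3.15
position: [0.4561, 0.0377, 0.11]
tool_rot: [0.243, 3.131, -0.001]
ft_force: [0.7, 0.1, -1.4]
grip_width: 0.629
```

>>> step_arm(deltas=[[0, 0, 0, 0, 0, 0, 30], [0, 0, 0, 0, 0, 0, 30], [0, 0, 0, 0, 0, 0, 30], [0, 0, 0, 0, 0, 0, 30], [0, 0, 0, 0, 0, -4, 30], [0, 0, 0, 0, 0, -8, 30], [0, 0, 0, 0, 0, -12, 30], [0, 0, 0, 0, 0, -16, 30]], newtons=50)

```text
time: 4.15
position: [0.4556, 0.0378, 0.1254]
tool_rot: [-0.243, -3.132, -0.0]
ft_force: [4.7, 1.0, -12.2]
grip_width: 0.406
```

```bash
python3 - <<'E'
from h import *
from bench import ctrl,optics
import cv2
s=ctrl.get_state();p,r=s['position'],s['tool_rot'];print(s['time'],p,yaw(r),s['ft_force'],s['grip_width'])
im=optics.get_image('scene')[140:240,240:360];cv2.imwrite('pics/s2.png',cv2.resize(im[:,:,::-1],None,fx=5,fy=5,interpolation=3))
c=np.array([.585,.0195]); k=np.array([.4555,.039])
for th in (-.1,-.2,-.3,-.4,-.5,-.6,-.7,-.8,-.9,-1,-1.1,-1.2,-1.3,-1.4):
    R=np.array([[np.cos(th),-np.sin(th)],[np.sin(th),np.cos(th)]]); dd=R@(k-c)-(k-c)
    print(th,rel(p,r,[p[0]+dd[0],p[1]+dd[1],p[2]],yaw(r)+np.degrees(th)))
E
```

```text
4.15 [0.45561713 0.03782217 0.12542597] 171.13226576633718 [  4.72704973   1.0143135  -12.2416091 ] 0.40603017488443016
-0.1 (array([ 0. , -0. ,  5.7]), array([-0.6, 13.1,  0. ]))
-0.2 (array([ 0. , -0. , 11.5]), array([-2.5, 26. ,  0. ]))
-0.3 (array([ 0. , -0. , 17.2]), array([-5.6, 38.7,  0. ]))
-0.4 (array([ 0. , -0. , 22.9]), array([-10.1,  51.1,   0. ]))
-0.5 (array([ 0. , -0. , 28.6]), array([-15.7,  62.9,   0. ]))
-0.6 (array([ 0. , -0. , 34.4]), array([-22.5,  74.1,   0. ]))
-0.7 (array([ 0. , -0. , 40.1]), array([-30.3,  84.5,   0. ]))
-0.8 (array([ 0. , -0. , 45.8]), array([-39.2,  94.2,   0. ]))
-0.9 (array([ 0. , -0. , 51.6]), array([-49. , 102.8,   0. ]))
-1 (array([ 0. , -0. , 57.3]), array([-59.6, 110.5,   0. ]))
-1.1 (array([ 0., -0., 63.]), array([-70.9, 117.1,   0. ]))
-1.2 (array([ 0. , -0. , 68.8]), array([-82.9, 122.5,   0. ]))
-1.3 (array([ 0. , -0. , 74.5]), array([-95.3, 126.7,   0. ]))
-1.4 (array([ 0. , -0. , 80.2]), array([-108. ,  129.6,    0. ]))
```

View pics/s2.png

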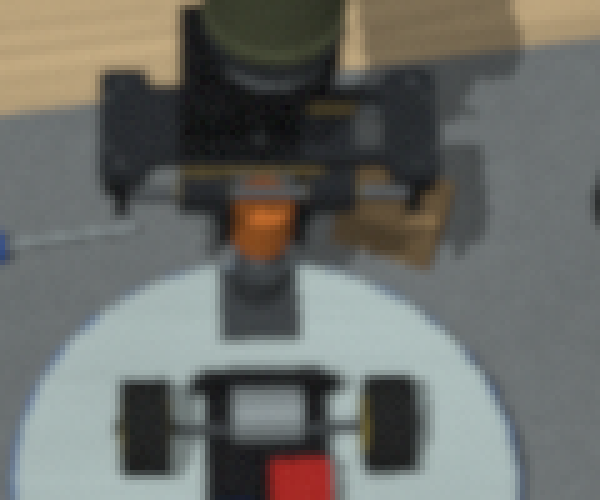

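The force reads −12 N and the lift is about 15 mm, so the knob came up with the grip. Now I'll turn it clear, to about −0.7.

>>> step_arm(deltas=[[0, 0, 0, 0, 0, 0, 30], [0, 0, 5.7, -0.6, 13.1, 0, 30], [0, 0, 11.5, -2.5, 26, 0, 30], [0, 0, 17.2, -5.6, 38.7, 0, 30], [0, 0, 22.9, -10.1, 51.1, 0, 30], [0, 0, 28.6, -15.7, 62.9, 0, 30], [0, 0, 34.4, -22.5, 74.1, 0, 30], [0, 0, 40.1, -30.3, 84.5, 0, 30]])

```text
time: 5.2
position: [0.4976, 0.1165, 0.1246]
tool_rot: [-1.304, -2.855, 0.004]
ft_force: [1.4, 0.0, -11.2]
grip_width: 0.402
```

```bash
python3 - <<'E'
from h import *
from bench import ctrl,optics
import cv2
s=ctrl.get_state();p,r=s['position'],s['tool_rot'];print(s['time'],p,yaw(r),s['ft_force'],s['grip_width'],s['joint_positions'])
im=optics.get_image('top')[90:290,170:370];cv2.imwrite('pics/t3.png',cv2.resize(im[:,:,::-1],None,fx=3,fy=3,interpolation=3))
E
```

```text
5.2 [0.4975673  0.11651713 0.12462083] 130.90277337929956 [  1.42672007   0.03680397 -11.20471681] 0.4015565039542587 [ 0.50807761  0.18126288 -0.85377503  1.88738565  0.14993995  1.14191194
  0.31319519]
```

View pics/t3.png

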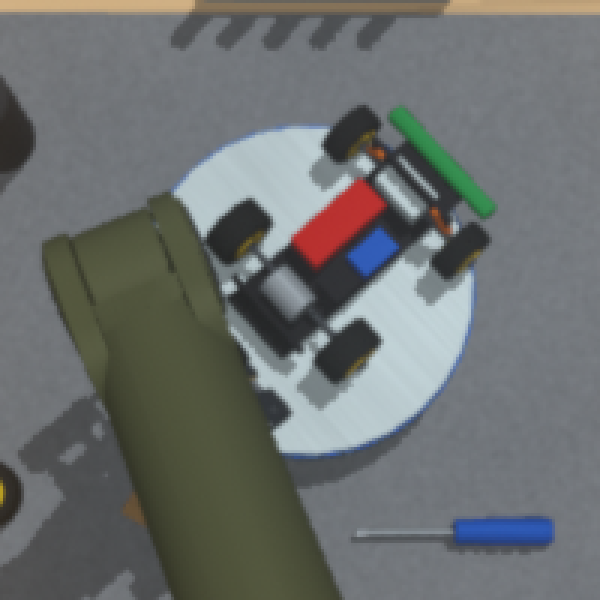

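The disc is at about −0.7 and the nose points toward the charger's side. Next I'll lower the plunger onto the ring and loosen the jaws.

>>> step_arm(deltas=[[0, 0, 0, 0, 0, 3, 30], [0, 0, 0, 0, 0, 6, 30], [0, 0, 0, 0, 0, 7, 42], [0, 0, 0, 0, 0, 7, 42], [0, 0, 0, 0, 0, 9, 42], [0, 0, 0, 0, 0, 12, 42], [0, 0, 0, 0, 0, 12, 42], [0, 0, 0, 0, 0, 12, 42]], newtons=20)

```text
time: 6.25
position: [0.4987, 0.1166, 0.1135]
tool_rot: [-1.302, -2.859, 0.0]
ft_force: [0.5, 1.0, 0.3]
grip_width: 0.486
```

```bash
python3 - <<'E'
from h import *
from bench import ctrl,optics
import cv2
s=ctrl.get_state();p,r=s['position'],s['tool_rot'];print(s['time'],p,yaw(r),s['ft_force'],s['grip_width'])
im=optics.get_image('scene')[150:250,250:370];cv2.imwrite('pics/s4.png',cv2.resize(im[:,:,::-1],None,fx=5,fy=5,interpolation=3))
im=optics.get_image('wrist');cv2.imwrite('pics/w4.png',im[:,:,::-1])
c=np.array([.585,.0195]); k=p[:2]
th0=-.7
for th in np.arange(-.75,-1.46,-.05):
    d=th-th0
    R=np.array([[np.cos(d),-np.sin(d)],[np.sin(d),np.cos(d)]]); dd=R@(k-c)-(k-c)
    a,b=rel(p,r,[p[0]+dd[0],p[1]+dd[1],p[2]],yaw(r)+np.degrees(d)); print(round(th,2),a[2],b)
E
```

```text
6.25 [0.49867306 0.11661767 0.11348212] 131.03287532342736 [0.4654487  0.97059218 0.27418385] 0.48551011760842777
-0.75 2.9 [-0.1  6.5 -0. ]
-0.8 5.7 [-0.5 13.  -0. ]
-0.85 8.6 [-1.3 19.4 -0. ]
-0.9 11.5 [-2.3 25.8 -0. ]
-0.95 14.3 [-3.7 32.2 -0. ]
-1.0 17.2 [-5.4 38.5 -0. ]
-1.05 20.1 [-7.4 44.6 -0. ]
-1.1 22.9 [-9.7 50.7 -0. ]
-1.15 25.8 [-12.3  56.7  -0. ]
-1.2 28.6 [-15.3  62.5  -0. ]
-1.25 31.5 [-18.4  68.1  -0. ]
-1.3 34.4 [-21.9  73.6  -0. ]
-1.35 37.2 [-25.7  78.9  -0. ]
-1.4 40.1 [-29.7  84.   -0. ]
-1.45 43.0 [-33.9  88.9  -0. ]
```

View pics/s4.png

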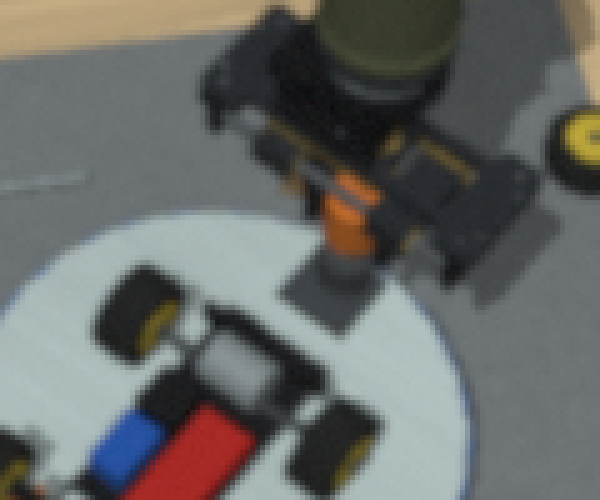

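View pics/w4.png

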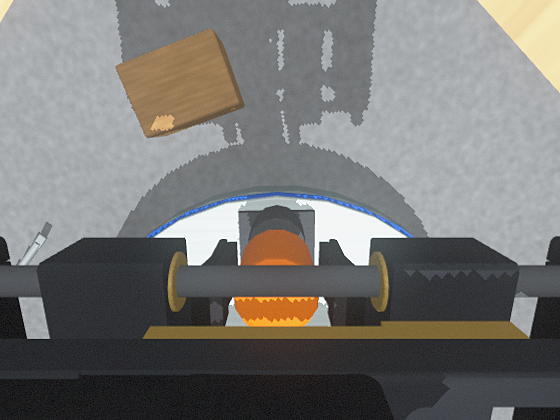

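The jaws are open to 42 mm around the knob, and the wrist image shows a gap on both sides. Now I'll push it along the arc.

>>> step_arm(deltas=[[0, 0, 1, 0, 2.4, 0, 42], [0, 0, 2, 0, 4.8, 0, 42], [0, 0, 3.2, -0.1, 7.3, 0, 42], [0, 0, 4.3, -0.3, 9.7, 0, 42], [0, 0, 5.3, -0.5, 12, 0, 42], [0, 0, 6.4, -0.7, 14.5, 0, 42], [0, 0, 7.5, -1, 17, 0, 42], [0, 0, 8.6, -1.3, 19.4, 0, 42]])

```text
time: 7.35
position: [0.5129, 0.1272, 0.1131]
tool_rot: [-1.514, -2.75, 0.006]
ft_force: [-2.6, -3.1, 2.7]
grip_width: 0.481
```

```bash
python3 - <<'E'
from h import *
from bench import ctrl,optics
s=ctrl.get_state();p,r=s['position'],s['tool_rot'];print(s['time'],p,yaw(r),Ro.from_rotvec(r).inv().apply(s['ft_force']),s['grip_width'])
c=np.array([.585,.0195]);v=p[:2]-c;print(np.hypot(*v),np.degrees(np.arctan2(v[1],v[0])))
E
```

```text
7.35 [0.51292162 0.12715925 0.11309831] 122.32812582485793 [-1.23442531 -3.84787969 -2.66967973] 0.4809525667728333
0.12956004970062554 123.80249595435927
```

>>> step_arm(deltas=[[0, 0, 0.6, 0, 1.3, 0, 42], [0, 0, 1.2, 0, 2.6, 0, 42], [0, 0, 1.7, 0, 3.9, 0, 42], [0, 0, 2.3, -0.1, 5.2, 0, 42], [0, 0, 2.9, -0.2, 6.5, 0, 42], [0, 0, 3.4, -0.3, 7.8, 0, 42], [0, 0, 4, -0.3, 9.1, 0, 42], [0, 0, 4.6, -0.4, 10.4, 0, 42]])

```text
time: 8.35
position: [0.5214, 0.1323, 0.113]
tool_rot: [-1.622, -2.688, 0.007]
ft_force: [-8.2, -6.4, 5.8]
grip_width: 0.485
```

```bash
cat > st.py <<'E'
from h import *
from bench import ctrl,optics
s=ctrl.get_state();p,r=s['position'],s['tool_rot'];print(s['time'],p,yaw(r),Ro.from_rotvec(r).inv().apply(s['ft_force']),s['grip_width'])
c=np.array([.585,.0195]);v=p[:2]-c;print(np.hypot(*v),np.degrees(np.arctan2(v[1],v[0])))
E
python3 st.py
```

```text
8.35 [0.52142836 0.13232409 0.11302457] 117.77809997984899 [ -1.90015128 -10.24283299  -5.71585397] 0.4853736306347156
0.1295014672220909 119.39943442655951
```

```bash
python3 - <<'E'
from bench import optics
import cv2
im=optics.get_image('scene')[150:250,250:370];cv2.imwrite('pics/s5.png',cv2.resize(im[:,:,::-1],None,fx=5,fy=5,interpolation=3))
im=optics.get_image('wrist');cv2.imwrite('pics/w5.png',im[:,:,::-1])
E
```

```text
(no output)
```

View pics/s5.png

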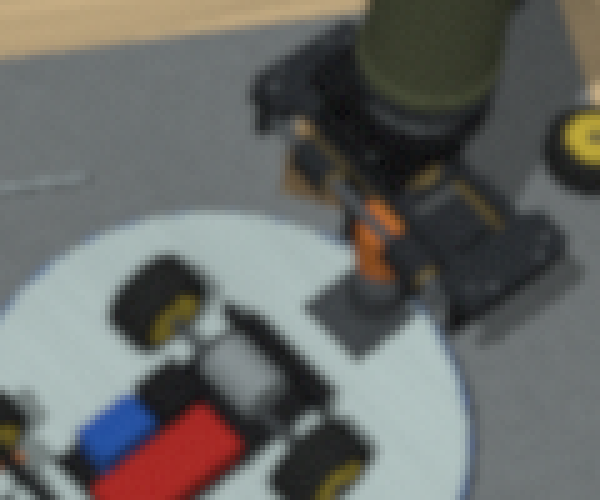

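View pics/w5.png

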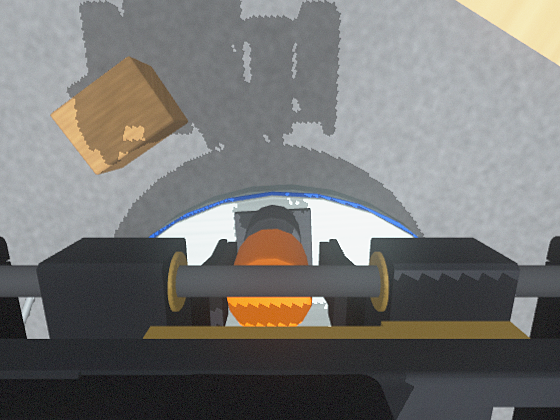

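The knob sits against the trailing finger and looks the same height as before, so the plunger is still riding. I'll continue.

>>> step_arm(deltas=[[0, 0, 0.5, 0, 1, 0, 42], [0, 0, 0.9, 0, 2, 0, 42], [0, 0, 1.3, 0, 3, 0, 42], [0, 0, 1.8, 0, 4, 0, 42], [0, 0, 2.2, -0.1, 5, 0, 42], [0, 0, 2.6, -0.2, 6, 0, 42], [0, 0, 3.1, -0.2, 7, 0, 42], [0, 0, 3.5, -0.3, 8, 0, 42]])

```text
time: 9.45
position: [0.5309, 0.1377, 0.1137]
tool_rot: [1.703, 2.639, 0.002]
ft_force: [-1.4, -0.8, 0.9]
grip_width: 0.482
```

```bash
python3 st.py
```

```text
9.45 [0.53086565 0.13766291 0.11367489] 114.31735400827715 [-0.1750714  -1.59754395 -0.85777118] 0.48169353683788585
0.12997307752347265 114.61408515473077
```

>>> step_arm(deltas=[[0, 0, 0.5, 0, 1, 0, 42], [0, 0, 0.9, 0, 2, 0, 42], [0, 0, 1.3, 0, 3, 0, 42], [0, 0, 1.8, 0, 4, 0, 42], [0, 0, 2.2, -0.1, 5, 0, 42], [0, 0, 2.6, -0.2, 6, 0, 42], [0, 0, 3.1, -0.2, 7, 0, 42], [0, 0, 3.5, -0.3, 8, 0, 42]])

```text
time: 10.45
position: [0.5378, 0.1401, 0.1135]
tool_rot: [-1.784, -2.586, 0.0]
ft_force: [-1.9, 1.3, 0.4]
grip_width: 0.48
```

```bash
python3 st.py
```

```text
10.45 [0.53775902 0.14014825 0.11347517] 110.80352601703433 [ 1.88484691 -1.34672696 -0.43156085] 0.48047661493016774
0.12956739805664674 111.38330136930725
```

>>> step_arm(deltas=[[0, 0, 0.5, 0, 1, 0, 42], [0, 0, 0.9, 0, 2, 0, 42], [0, 0, 1.3, 0, 3, 0, 42], [0, 0, 1.8, 0, 4, 0, 42], [0, 0, 2.2, -0.1, 5, 0, 42], [0, 0, 2.6, -0.2, 6, 0, 42], [0, 0, 3.1, -0.2, 7, 0, 42], [0, 0, 3.5, -0.3, 8, 0, 42]])

```text
time: 11.45
position: [0.5454, 0.1427, 0.1135]
tool_rot: [1.862, 2.53, -0.0]
ft_force: [-2.5, 1.0, 0.1]
grip_width: 0.485
```

```bash
python3 st.py; python3 - <<'E'
from bench import optics
import cv2
im=optics.get_image('wrist');cv2.imwrite('pics/w6.png',im[:,:,::-1])
E
```

```text
11.45 [0.54540744 0.14268321 0.11350759] 107.30429122965508 [ 1.67334732 -2.04547646 -0.09257115] 0.4850286013672286
0.12938961768208135 107.81802648555
```

View pics/w6.png

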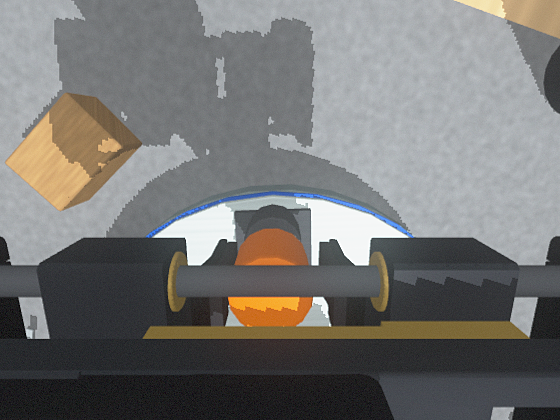

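The plunger is still riding, at roughly −1.09. I'll continue.

>>> step_arm(deltas=[[0, 0, 0.5, 0, 1, 0, 42], [0, 0, 0.9, 0, 2, 0, 42], [0, 0, 1.3, 0, 3, 0, 42], [0, 0, 1.8, 0, 4, 0, 42], [0, 0, 2.2, -0.1, 5, 0, 42], [0, 0, 2.6, -0.2, 6, 0, 42], [0, 0, 3.1, -0.2, 7, 0, 42], [0, 0, 3.5, -0.3, 8, 0, 42]])

```text
time: 12.5
position: [0.5531, 0.1448, 0.1135]
tool_rot: [-1.938, -2.472, 0.0]
ft_force: [-3.1, 1.4, -0.7]
grip_width: 0.486
```

```bash
python3 st.py
```

```text
12.5 [0.55311009 0.14482289 0.11349965] 103.80702592327515 [ 2.11549922 -2.66089515  0.68601232] 0.4861819726941528
0.12931664167212645 104.27660393808034
```

>>> step_arm(deltas=[[0, 0, 0.5, 0, 1, 0, 42], [0, 0, 0.9, 0, 2, 0, 42], [0, 0, 1.3, 0, 3, 0, 42], [0, 0, 1.8, 0, 4, 0, 42], [0, 0, 2.2, -0.1, 5, 0, 42], [0, 0, 2.6, -0.2, 6, 0, 42], [0, 0, 3.1, -0.2, 7, 0, 42], [0, 0, 3.5, -0.3, 8, 0, 42]])

```text
time: 13.5
position: [0.5613, 0.1462, 0.1136]
tool_rot: [2.013, 2.411, 0.0]
ft_force: [-0.0, -0.3, 0.3]
grip_width: 0.479
```

```bash
python3 st.py
```

```text
13.5 [0.56129153 0.14618645 0.11356301] 100.29883657033467 [-0.31989544 -0.10699489 -0.30302438] 0.4790290660469875
0.12888579892983362 100.59988705981173
```

>>> step_arm(deltas=[[0, 0, 0.5, 0, 1, 0, 42], [0, 0, 0.9, 0, 2, 0, 42], [0, 0, 1.3, 0, 3, 0, 42], [0, 0, 1.8, 0, 4, 0, 42], [0, 0, 2.2, -0.1, 5, 0, 42], [0, 0, 2.6, -0.2, 6, 0, 42], [0, 0, 3.1, -0.2, 7, 0, 42], [0, 0, 3.5, -0.3, 8, 0, 42]])

```text
time: 14.5
position: [0.5687, 0.1474, 0.1135]
tool_rot: [-2.086, -2.349, 0.001]
ft_force: [-2.1, -0.6, 1.5]
grip_width: 0.486
```

```bash
python3 st.py; python3 - <<'E'
from bench import optics
import cv2
im=optics.get_image('wrist');cv2.imwrite('pics/w7.png',im[:,:,::-1])
E
```

```text
14.5 [0.56866238 0.14744592 0.11346036] 96.8019081453464 [-0.39958104 -2.1244031  -1.53885531] 0.48566932912683786
0.12898478540006098 97.27680925828508
```

View pics/w7.png

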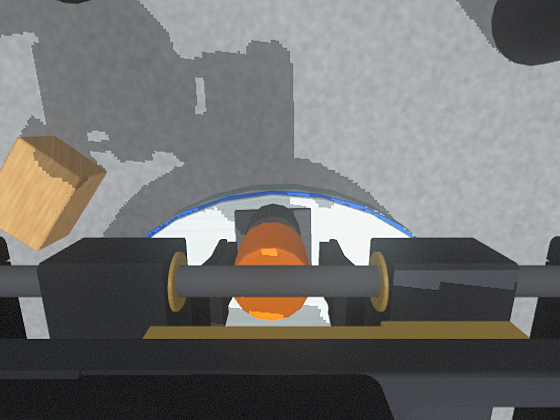

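The knob now looks smaller (74 px against 82) and sits further from the trailing finger, so it appears to have dropped. I'll nudge it gently to confirm it is blocked.

>>> step_arm(deltas=[[0, 0, 0.2, 0, 0.5, 0, 42], [0, 0, 0.4, 0, 1, 0, 42], [0, 0, 0.6, 0, 1.5, 0, 42], [0, 0, 0.8, 0, 2, 0, 42], [0, 0, 1, 0, 2.5, 0, 42], [0, 0, 1.2, 0, 3, 0, 42], [0, 0, 1.2, 0, 3.5, 0, 42], [0, 0, 1.2, 0, 4, 0, 42]])

```text
time: 15.55
position: [0.5709, 0.1476, 0.1133]
tool_rot: [-2.108, -2.326, 0.006]
ft_force: [-8.1, -2.6, 4.8]
grip_width: 0.486
```

```bash
python3 st.py; python3 - <<'E'
from bench import optics
import cv2
im=optics.get_image('wrist');cv2.imwrite('pics/w8.png',im[:,:,::-1])
E
```

```text
15.55 [0.57085326 0.14762632 0.11330018] 95.6374566841565 [-1.75931228 -8.31340389 -4.71593705] 0.485796848179609
0.12890493823389937 96.30064840867009
```

View pics/w8.png

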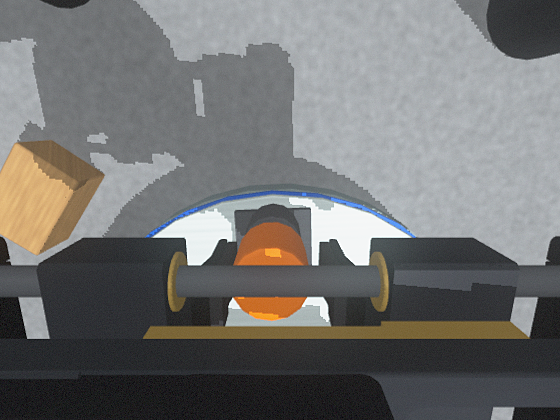

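It is blocked: the force rose to 8 N over only about 2 mm. I'll back off, open the jaws and withdraw upward.

>>> step_arm(deltas=[[0, 0, 0, 0, -3, 0, 42], [0, 0, 0, 0, -5, 0, 48], [0, 0, 0, 0, -5, 0, 60], [0, 0, 0, 0, -5, 0, 60], [0, 0, 0, 0, -5, 0, 60], [0, 0, 0, 0, -5, -20, 60], [0, 0, 0, 0, -5, -55, 60], [0, 0, 0, 0, -5, -90, 60]])

```text
time: 16.6
position: [0.5681, 0.1478, 0.2059]
tool_rot: [2.109, 2.328, 0.002]
ft_force: [0.8, -0.1, -0.1]
grip_width: 0.691
```

```bash
python3 st.py; python3 - <<'E'
from bench import optics
import cv2
im=optics.get_image('wrist');cv2.imwrite('pics/w9.png',im[:,:,::-1])
im=optics.get_image('scene')[150:250,250:370];cv2.imwrite('pics/s9.png',cv2.resize(im[:,:,::-1],None,fx=5,fy=5,interpolation=3))
E
```

```text
16.6 [0.56806271 0.14780876 0.20594749] 95.6500131426434 [-0.19292132  0.75613742  0.08816226] 0.6905164533824069
0.1294218328874542 97.51980461554271
```

View pics/w9.png

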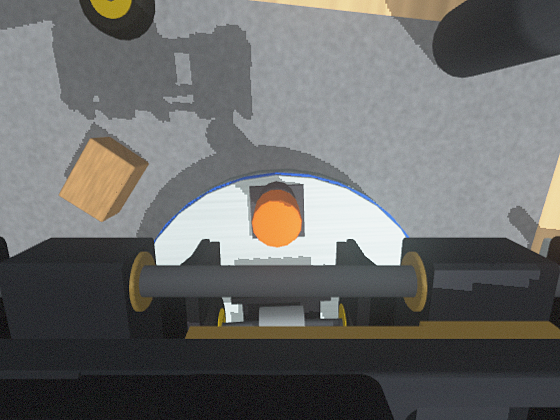

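View pics/s9.png

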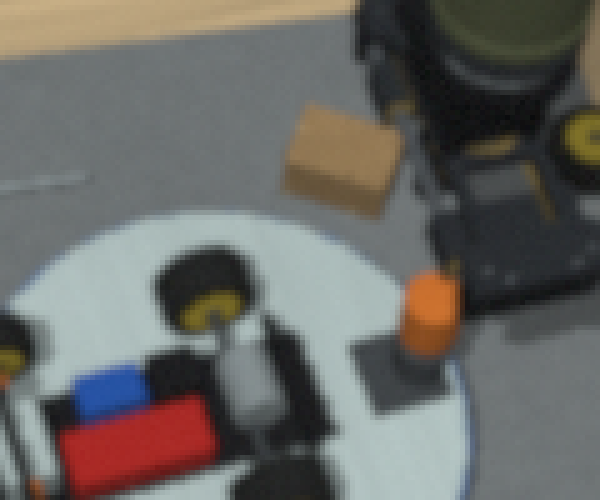

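The knob stands clear of the gripper. I'll measure its top height from apparent diameter, using the first wrist view (plunger home) as the reference.

```bash
python3 - <<'E'
from h import *
from bench import optics
import cv2
c1=dict(np.load('w1.npz')); c9=optics.get_calibration('wrist')
np.savez('w9.npz',**c9)
for f,c in(('w1',c1),('w9',c9)):
    im=cv2.imread(f'pics/{f}.png'); h=cv2.cvtColor(im,cv2.COLOR_BGR2HSV)
    m=cv2.inRange(h,(5,150,150),(18,255,255)); n,l,s,ce=cv2.connectedComponentsWithStats(m)
    i=[k for k in range(1,n) if 180<ce[k][1]<260 and s[k][4]>500 and 200<ce[k][0]<350]
    i=max(i,key=lambda k:s[k][4]); print(f,s[i],ce[i],-(c['R'].T@c['t']),c['K'][0,0])
    W=(l==i).sum(1); print([(y,int(W[y])) for y in range(s[i][1],s[i][1]+s[i][3],3)])
    cv2.imwrite(f'pics/{f}c.png',cv2.resize(im[165:265,220:340],None,fx=5,fy=5,interpolation=2))
E
```

```text
w1 [ 252  201   51   48 1917] [277.4267084  224.69327074] [0.39015925 0.04949803 0.36204788] 334.1980836647682
[(201, 11), (204, 26), (207, 34), (210, 40), (213, 45), (216, 47), (219, 48), (222, 50), (225, 51), (228, 50), (231, 49), (234, 48), (237, 44), (240, 38), (243, 32), (246, 24)]
w9 [ 252  190   50   57 1951] [275.90825218 220.95181958] [0.56239639 0.21649342 0.37126957] 334.1980836647682
[(190, 6), (193, 11), (196, 10), (199, 17), (202, 25), (205, 33), (208, 38), (211, 44), (214, 46), (217, 48), (220, 50), (223, 49), (226, 48), (229, 48), (232, 46), (235, 42), (238, 38), (241, 30), (244, 21)]
```

>>> step_arm(deltas=[[0, 0, 0, 0, 0, -30, 60], [0, 0, 0, 0, 0, -60, 60], [0, 0, 0, -50, 0, -60, 60], [0, 0, 0, -110, -10, -60, 60], [0, 0, 0, -170, -20, -60, 60], [0, 0, 0, -230, -30, -60, 60], [0, 0, 0, -290, -40, -60, 60], [0, 0, 0, -350, -50, -60, 60]])

```text
time: 17.7
position: [0.5521, -0.2075, 0.2643]
tool_rot: [2.109, 2.327, 0.0]
ft_force: [1.5, -0.8, 0.4]
grip_width: 0.691
```

```bash
python3 st.py; python3 - <<'E'
from bench import optics
import cv2
for n in('scene','top'):
    im=optics.get_image(n);cv2.imwrite(f'pics/{n}10.png',im[:,:,::-1])
a=cv2.imread("pics/top10.png")[110:280,190:340]; b=cv2.imread("pics/scene10.png")[160:300,225:365]
cv2.imwrite("pics/both10.png",cv2.hconcat([cv2.resize(a,(400,453),interpolation=2),cv2.resize(b,(400,453),interpolation=2)]))
E
```

```text
17.7 [ 0.55212531 -0.20753855  0.26434941] 95.64227053330333 [-0.90610796  1.45055409 -0.35329892] 0.6906537469786191
0.22940629650377647 -98.23904226862015
```

View pics/top10.png

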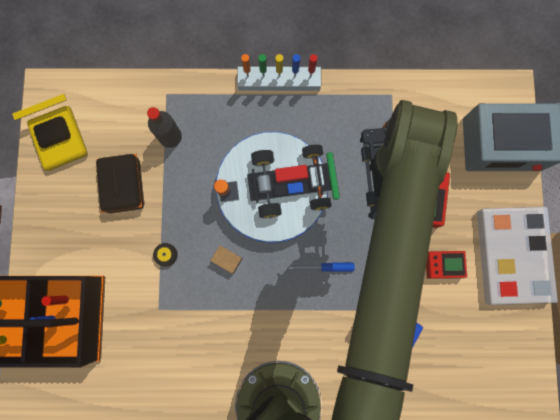

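View pics/scene10.png

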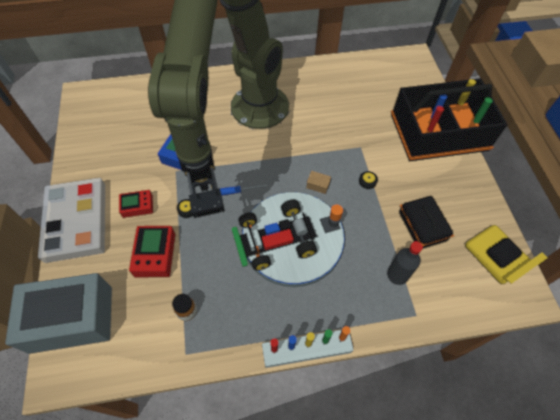

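```bash
python3 - <<'E'
import cv2
o=[]
for n,(x,y) in(('top',(221,186)),('scene',(337,214))):
    a=cv2.imread(f"pics/{n}10.png")[y-22:y+22,x-22:x+22]; o.append(cv2.resize(a,(396,396),interpolation=cv2.INTER_CUBIC))
cv2.imwrite("pics/k10.png",cv2.hconcat(o))
o=[]
for n,(x,y) in(('top',(264,229)),('scene',(293,187))):
    a=cv2.imread(f"pics/{n}0.png")[y-22:y+22,x-22:x+22]; o.append(cv2.resize(a,(396,396),interpolation=cv2.INTER_CUBIC))
cv2.imwrite("pics/k0.png",cv2.hconcat(o))
E
```

```text
(no output)
```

View pics/k10.png

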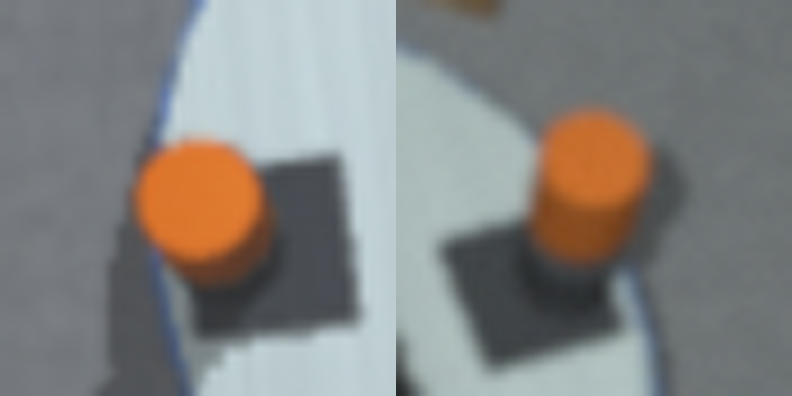

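View pics/k0.png

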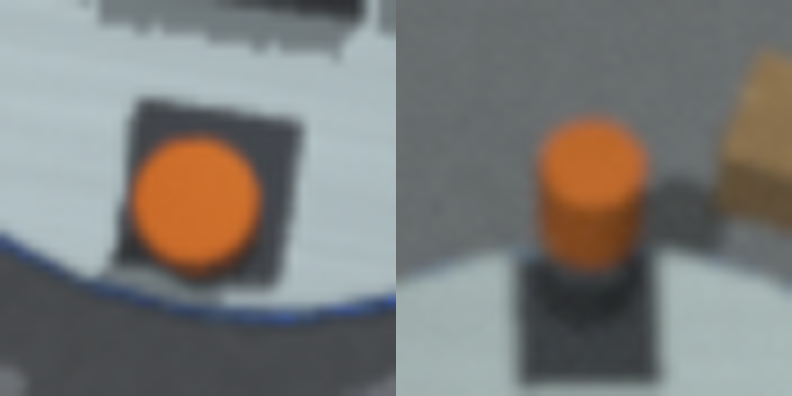

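```bash
python3 - <<'E'
from h import *
import cv2
P=[C[n]['K']@np.c_[C[n]['R'],C[n]['t']] for n in('top','scene')]
for a,b in (((263.8,229.4),(293,183.3)),((221.2,186.2),(337.2,209.8))):
    X=cv2.triangulatePoints(P[0],P[1],np.array(a),np.array(b))[:,0]; X=X[:3]/X[3]; print(X)
    for z in (.145,.1545): print(z,unproj('top',*a,z)[:2]-unproj('scene',*b,z)[:2])
    v=X[:2]-[.585,.0195]; print(np.hypot(*v),np.arctan2(v[1],v[0]))
E
```

```text
[0.45577919 0.03898928 0.14131335]
0.145 [-2.87409810e-03  8.35683327e-05]
0.1545 [-0.01013351  0.00127568]
0.130682243222152 2.9918993269637353
[0.56658128 0.14833905 0.14124954]
0.145 [-0.00298004 -0.00063064]
0.1545 [-0.01010091  0.00070339]
0.13014895678381955 1.7127933724147606
```

The knob top triangulates to the same height as at the start (141.2 against 141.3 mm), which means the plunger is home. The turntable is at about −1.28 rad and the bystanders look unmoved. I'll hand in.

```bash
python3 -c "
from bench import ctrl
s=ctrl.get_state();print(s['time'],s['qd'].round(3),s['ft_force'])
print(ctrl.close_job())"
```

```text
17.8 [-0.053 -0.018 -0.089  0.028 -0.072  0.006 -0.053] [-0.83333672 -0.46091775  0.34065186]
the job is handed in; nothing more can be done
None
```

I lifted the plunger about 15 mm and turned the car so its nose swung round to the large red charger's side. I then let the plunger ride on the ring and pushed the loosely held knob along slowly until it dropped into the hidden notch. The job is handed in, at 17.8 s on the clock.

**Last checks:**
- **Turntable angle:** it rests at about −1.28 rad, inside the 0.82–1.48 range.
- **Plunger home:** the knob top came out at 141.2 mm, against 141.3 mm when home at the start. Both read about 4 mm under the stated 145 mm, so I relied on the comparison and not the absolute height.
- **Blocked:** a gentle nudge after the drop moved the tool about 2 mm while the force rose to 8 N. I did not nudge again after letting go.
- **Other things on the bench:** in the last pictures they look unmoved, and the gripper was clear of everything. This was by eye, not measured.

**Less certain:**
- **Knob width:** the wrist-camera width check was inconclusive, because 1 pixel was too coarse to tell home from riding.
- **Force peak:** the push force rose to about 10 N near −0.9 rad. The pictures showed the plunger still riding, so I put it down to friction and carried on.
- **Arm at hand-in:** it was still settling slightly, with joint speeds up to 0.09 rad/s.

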